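# Unhook the specimen pallet and clamp it in the chuck

## Task

Take the round specimen pallet off the hook of the sloping rack: with the pallet itself push up the slope so that its bail presses the red sprung keeper open, then lift it off. Set it upright and fully home in the open chuck, spigot down and bail pointing away from the orange lever knob, let go, and then turn the chuck's lever clockwise (seen from above) all the way so that the jaws close on the spigot. Leave the other things on the table where they stand.

Things in the scene. Friction and masses are not known exactly. Their poses are not given: they have to be found in the camera images.
- pallet: The part to move: steel disc (flange) 64 mm across, 8 mm thick, 0.26-0.42 kg, with handle, spigot and bail. Origin: centre of the flange's underside; z is its upward axis (handle up, spigot down), x points to its bail. At the start it lies on the rack's sloping rails, z at right angles to the slope (30 degrees from vertical), x straight up the slope, its bail caught by the yellow hook.
- handle (a point): Centre of the pallet's blue T-handle bar, 31 mm along the pallet's z from its origin. The bar is 12 mm thick along the pallet's x, 76 mm long along its y, and spans 20 to 42 mm along z; a 14 mm stem joins it to the flange. Grip it across its 12 mm thickness, fingers along the pallet's z.
- bail_bar (a point): Middle of the bail's cross rod (6 mm rod), 85 mm along x and 4 mm along z from the pallet's origin. The bail is a flat steel loop 50 mm wide from the flange out to this rod.
- spigot_foot (a point): End of the pallet's spigot: 16 mm in diameter, 22 mm long below the flange, foot tapered to 12 mm.
- flange_under (a point): Centre of the underside of the pallet's flange (same point as the pallet's origin).
- rack: Fixed sloping rack on four posts. Origin on the table, 110 mm straight below the start of the pallet's origin; z vertical. Two black rails, 18 mm wide, 44 mm gap between, climb in its +x at 30 degrees, from 50 mm downhill to 135 mm uphill of the pallet's origin. The flange lies on the rails, the spigot hangs in the gap and clears the rails after 25 mm of lift at right angles to the slope.
- hook_tip (a point): Top outer edge of the yellow hook's nose (12 mm wide), 94 mm uphill of the pallet's starting origin and 20 mm out from the rail face. The hook stands inside the bail; its nose points uphill over the cross rod, so the pallet cannot be lifted straight off. Slide the pallet 15 mm or more uphill (20 is good, 25 the most) and, with the keeper still pressed, lift at right angles to the slope.
- keeper (a joint): Angle (rad) of the red sprung keeper, a blade 16 mm wide closing the hook's mouth on the uphill side. 0 is shut, 1.2 its stop; it grows as it is pushed uphill. The bail's rod meets it after a 6 mm slide and has it at about 0.85 when slid 20 mm. The spring takes about 1.5 to 7 N at the rod and shuts it once the rod has left.
- chuck: Fixed chuck: dark round body 74 mm across, 45 mm high, on a 110 mm square plate; z vertical, origin on the table on its axis, x roughly away from the robot. In its 48 mm hole three brass jaws leave an opening of 21 to 23 mm at the start, closing evenly to 16 mm as the sleeve turns. Any yaw of the pallet fits, but keep its bail within about 50 degrees of the chuck's +x, out of the lever's sweep.
- chuck_seat (a point): Centre of the chuck's top face, 45 mm above the table: where the centre of the flange's underside must come to rest.
- sleeve (a joint): Angle (rad) of the chuck's aluminium sleeve and lever about the chuck's vertical axis. 0 fully open, 1.2 fully closed (stop); starts at 0 to 0.25; grows clockwise seen from above and stays where it is left; friction about 1.5 N at the knob. At 0 the lever points 215 degrees anticlockwise from the chuck's x, at 1.2 146 degrees: it sweeps the side opposite the chuck's x.
- lever_knob (a point): On the axis of the lever's upright orange knob, 64 mm above the table, a good height to grip or push. The knob is 16 mm in diameter, 80 mm from the chuck's axis, and stands from 22 to 82 mm above the table.
- objective: Bystander, to be left alone: brass microscope objective, 34 mm across, 53 mm tall, standing. Origin at the centre of its underside.
- oil: Bystander, to be left alone: small amber bottle, 28 mm across, 55 mm tall. Origin at the centre of its underside.
- dish: Bystander, to be left alone: small glass dish, 56 mm across, 14 mm tall. Origin at the centre of its underside.
- driver: Bystander, to be left alone: screwdriver 130 mm long, lying on the table.
- lens_tube: Bystander, to be left alone: short dark lens tube, 31 mm across, 30 mm tall. Origin at the centre of its underside.
- post: Bystander, to be left alone: small steel post with a wider head, 50 mm tall, standing. Origin at the centre of its underside.
- mount: Bystander, to be left alone: black 30 mm filter cube with a round green window on top. Origin at the centre of its underside.
Mind the look-alikes: they are no part of the job. What is shaped like the pallet but purple or turquoise is not meant.

How it is judged:
On the way, in this order (a step that is already met when the one before it is completed fails the run):
1. the pallet's bail presses the keeper open (value of joint keeper above 0.3 rad and x of bail_bar in the frame of hook_tip above 0.008 m and z of bail_bar in the frame of hook_tip below 0.01 m), for 0.05 s.
2. the pallet is lifted off the hook, clear of the rack (distance between bail_bar and hook_tip above 0.04 m and contact force between pallet and rack below 0.1 N and value of joint keeper below 0.1 rad), for 0.1 s.
3. the pallet sits fully home in the chuck and is let go while the chuck is still open (horizontal distance between flange_under and chuck_seat below 0.004 m and z of flange_under in the frame of chuck between 0.043 and 0.048 m and angle between pallet's own z axis and vertical below 0.06 rad and x of bail_bar in the frame of chuck above 0.02 m and contact force between pallet and the fingers below 0.05 N and value of joint sleeve below 0.6 rad), for 0.2 s.
At the end, for the whole second after the job is handed in: Pallet at rest in the chuck, upright (0.06 rad), flange underside within +3/-2 mm of the chuck face, centred within 2 mm, bail rod 20 mm or more to the chuck's +x side of the axis; lever turned past 1.05 of 1.2 rad; keeper shut again (below 0.1 rad) (horizontal distance between flange_under and chuck_seat below 0.002 m and z of flange_under in the frame of chuck between 0.043 and 0.048 m and angle between pallet's own z axis and vertical below 0.06 rad and x of bail_bar in the frame of chuck above 0.02 m and value of joint sleeve above 1.05 rad and value of joint keeper below 0.1 rad and linear speed of pallet below 0.01 m/s); the robot touches nothing.
It fails at once if another thing on the table is moved more than 30 mm (distance of any of objective, oil, dish, driver, lens_tube, post, mount from where it was at the start of the episode above 0.03 m).
It also fails if it takes over 58 s, if anything falls off the work surface, if the arm or the gripper's body presses on something with over 40 N, if the wrist force passes 120 N, or if a joint passes its speed limit or range.

## Robot

A 6-joint arm with a two-finger parallel gripper is mounted at the origin on the work surface. World frame = base frame: x ahead of the robot, y to its left, z up, the work surface at z = 0. Lengths are in m, angles in rad, forces in N, time in s.
With the tool pointing down it reaches from about 0.35 to 0.775 m from the base axis. Payload 7.3 kg.
Tool frame: the origin (TCP) lies at the very end of the fingers, on their centre line; the grasp point (between the pads) lies 19 mm behind it (pinch_z is the distance from the TCP to the grasp point, in m); z points along the fingers, y is the line along which they close (so a half turn about z gives the same grasp; the last joint's range is limited). The gripper opens to 92 mm and grips with 3 to 60 N. Pads are 19 mm wide; open, the fingers measure 130 mm over their backs; the gripper's body (75 mm by 190 mm) begins 47 mm behind the grasp point.
Start: joints at [-1.333, 0.342, 1.524, -0, 1.275, -0.146], TCP at [0.197, -0.487, 0.227] pointing down, gripper open.
Joint ranges: [-2.53, 2.53], [-0.77, 2.02], [0.04, 2.7], [-1, 4.14], [0.28, 2.66], [-3.11, 3.11]. Speed limits (rad/s): [2.57, 2.57, 3.14, 3.14, 3.14, 3.14].

## Interface

Orientations are given as [roll, pitch, yaw] about the fixed x, y, z axes, in that order (R = Rz(yaw) Ry(pitch) Rx(roll)).
In Python, from cell import * gives the robot as it stands.
- The arm moves only by the tool arm_command, never from a script. Its arguments are lists of equal length, an entry for each row: "fingers": the gripper command: -1 is fully open, 1 is shut, values between are in proportion; "travel": the shift along the tool's x, y, z in m, a list of three; "dr": the turn, a rotation vector about the tool's x, y, z in degrees, a list of three. In form: {"fingers": [fingers, ...], "travel": [[x, y, z], ...], "dr": [[wx, wy, wz], ...]}. A call has 1 to 8 rows; each row is the pose to reach, as a shift and turn from the pose commanded when the call began, along the tool's axes at that moment; what a row does not reach only later rows make up. A row lasts 1/12 s, in which the tool goes at most 41.7 mm and 7.16 degrees, less where a joint would pass 70% of its speed; a pose out of reach is approached as far as the arm can. A call with a gripper value outside its range is refused whole. The fingers move at their own pace and stop on an object; "squeeze" is the grip in N (left out, the last holds). Time passes only in rows, so rows that repeat a pose let the fingers close. It gives the time, the measured TCP pose, the force, the opening and the grip force at its end, in the units of the state.
- observe(): the state, without advancing time (a new reading comes with each control period).
- read_camera(name): name is "side" or "top" or "wrist"; returns a dict with "color" (480x640x3 uint8, blue, green, red), "z_map" (480x640 float32, m along the optical axis (not along the pixel's ray), 0 where there is no reading), "fx", "fy", "cx", "cy" (pixels), "R" (3x3) and "t" (3): a world point X has camera coordinates R X + t. Camera axes: x right, y down, z forward; pixel columns grow to the right and rows downward; lengths in m; the calibration is good to about 2 mm. A picture is of the moment at which its call begins.
- hand_in(): hands the job in; it is judged then, once.
The state is a dict: "time": time; "qpos": joint angles; "qvel": joint speeds; "joint_efforts": joint torques, N m; "tool_pos": TCP position; "tool_rot": TCP orientation; "contact_force": force on the tool from outside, world axes, zero at the start; "torque": the same for the moment, N m; "opening": finger opening in m; "grip_force": force on a finger pad.
Only numpy, scipy, OpenCV 4.12 (cv2) and the standard library are available. Lean on these libraries where they do the work, as an engineer would, in place of code of your own. Each camera call takes 0.05 s, during which the arm holds its last target. There are 200 camera calls.

## Working session

There is one attempt and no reset: what is moved stays moved. The work goes in short steps, Python scripts to look and compute and a tool call to move; the robot and the scene stay as the last step left them, time stands still between calls to the robot, and variables do not carry over. Pictures are saved under pics/ and viewed, at most 10 in all, crops included, and the job is handed in when it is done.

Besides the shell and the picture viewer there is one more tool, called after "Call:" by a JSON object that holds its "name" and its "arguments", one argument or row to a line. arm_command: Moves the arm, as the interface text tells. Its arguments: {"type":"object","properties":{"fingers":{"type":"array","items":{"type":"number"}},"travel":{"type":"array","items":{"type":"array","items":{"type":"number"}}},"dr":{"type":"array","items":{"type":"array","items":{"type":"number"}}},"squeeze":{"type":"number"}},"required":["fingers","travel","dr"]}

```bash
ls; mkdir -p pics; python3 - <<'E'
from cell import *
import cv2,numpy as np
s=observe();print(s)
for n in ("top","side"):
    c=read_camera(n);cv2.imwrite(f"pics/{n}0.png",c["color"]);np.savez(f"{n}0.npz",**c)
    print(n,c["fx"],c["cx"],c["cy"],c["R"],c["t"])
E
```

```text
pics
{'time': 0.0, 'qpos': array([-1.33300140e+00,  3.42701352e-01,  1.52502877e+00,  1.65455436e-05,
        1.27538697e+00, -1.45972640e-01]), 'qvel': array([-6.30788801e-05,  8.68258522e-04,  4.13233661e-04,  2.14956354e-04,
       -1.61783980e-03,  4.51601287e-04]), 'joint_efforts': array([ 3.84647910e-05, -4.31238055e+01, -2.44224715e+01,  7.17138383e-02,
        5.57273731e-02, -1.25656666e-04]), 'tool_pos': array([ 0.1965101 , -0.48639468,  0.22605195]), 'tool_rot': array([-3.14008672e+00, -2.37391025e-04,  3.83762562e-01]), 'contact_force': array([-0.51242394,  0.24921011,  0.63844852]), 'torque': array([0.0105598 , 0.00666022, 0.02928085]), 'grip_force': 0.0, 'opening': 0.09154126429907548}
top 471.7403449885459 327.224881905747 238.22047316276232 [[ 1.02893025e-01 -9.94692086e-01  8.23663483e-04]
 [-9.68385213e-01 -1.00360900e-01 -2.28380753e-01]
 [ 2.27251191e-01  2.27011631e-02 -9.73571545e-01]] [-0.04180458  0.61580929  1.08031467]
side 449.695767012502 322.37934182823517 242.41670737807945 [[-0.7510369  -0.65984393 -0.02344284]
 [-0.32044504  0.39531548 -0.86083718]
 [ 0.5772855  -0.63900834 -0.50834023]] [0.45596617 0.31131662 0.73494643]
```

View pics/top0.png

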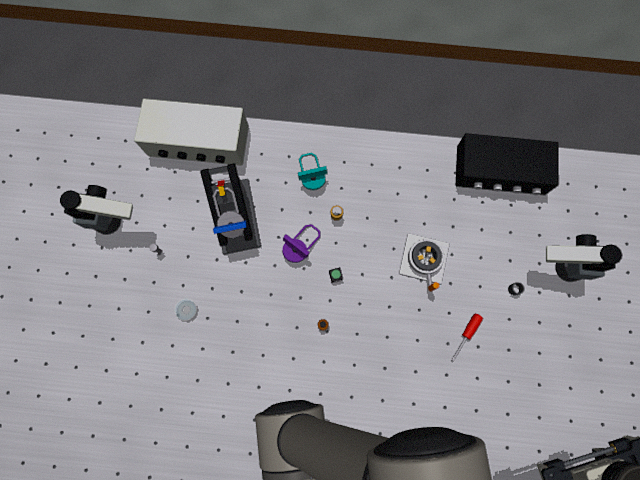

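View pics/side0.png

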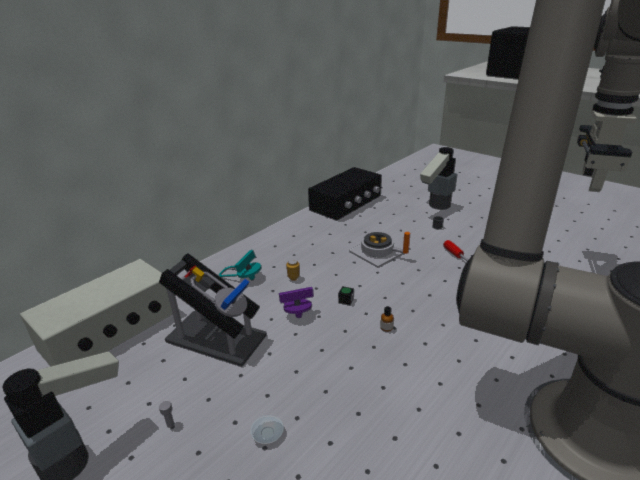

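The top view shows the rack with the blue handle at (229,227), hook and keeper at (221,187), chuck at (426,257) and orange knob at (434,286). The purple and turquoise pallets are decoys. The side view agrees.

```bash
cat > h.py <<'E'
import numpy as np,cv2
def pts(c,mask):
    v,u=np.nonzero(mask&(c["z_map"]>0));z=c["z_map"][v,u]
    P=np.stack([(u-c["cx"])/c["fx"]*z,(v-c["cy"])/c["fy"]*z,z],1)
    return (P-c["t"])@c["R"],u,v
def hsv(c,lo,hi,box=None):
    m=cv2.inRange(cv2.cvtColor(c["color"],cv2.COLOR_BGR2HSV),np.array(lo),np.array(hi))>0
    if box is not None:
        b=np.zeros_like(m);b[box[1]:box[3],box[0]:box[2]]=1;m&=b
    return m
def show(n,c,lo,hi,box=None):
    P,u,v=pts(c,hsv(c,lo,hi,box))
    if len(P)<3: print(n,"few",len(P));return P
    m=np.median(P,0);P=P[np.linalg.norm(P-m,axis=1)<.06]
    w,V=np.linalg.eigh(np.cov(P.T))
    print(n,len(P),"med",m.round(4),"min",P.min(0).round(4),"max",P.max(0).round(4),"ax",V[:,2].round(3),"px",u.mean().round(),v.mean().round())
    return P
E
python3 - <<'E'
from h import *
for n,bh,bc in (("top",(195,160,265,255),(395,225,455,300)),("side",(155,240,270,365),(345,220,415,265))):
    c=dict(np.load(n+"0.npz"))
    print(n)
    show("blue",c,(105,150,60),(125,255,255),bh)
    show("yellow",c,(22,150,80),(35,255,255),bh)
    show("red",c,(0,150,80),(6,255,255),bh)
    show("orange",c,(5,180,120),(17,255,255),bc)
    P,u,v=pts(c,hsv(c,(0,0,0),(180,255,255),bc))
    for lo,hi in((.003,.012),(.036,.054)):
        Q=P[(P[:,2]>lo)&(P[:,2]<hi)];print(len(Q),Q.mean(0).round(4),np.percentile(Q,[1,99],axis=0).round(4).tolist())
    Q=P[(P[:,2]>.036)&(P[:,2]<.054)]
    if len(Q)>10:print("circ",cv2.minEnclosingCircle(Q[:,:2].astype(np.float32)))
E
```

```text
top
blue 214 med [0.6037 0.2465 0.1446] min [0.585  0.2106 0.1066] max [0.6328 0.2862 0.1509] ax [-0.307  0.952 -0.018] px 229.0 227.0
yellow 48 med [0.68   0.2717 0.1687] min [0.6706 0.2649 0.1612] max [0.6901 0.2794 0.1753] ax [-0.85  -0.227 -0.475] px 221.0 191.0
red 29 med [0.7032 0.2786 0.1557] min [0.6881 0.268  0.1492] max [0.7114 0.2871 0.179 ] ax [-0.57  -0.204  0.796] px 220.0 183.0
orange 22 med [ 0.5283 -0.2458  0.0808] min [ 0.5206 -0.2508  0.077 ] max [ 0.535  -0.2388  0.083 ] ax [-0.75   0.661 -0.022] px 436.0 285.0
999 [ 0.6019 -0.2237  0.0067] [[0.5072, -0.298, 0.0031], [0.6801, -0.1597, 0.0115]]
551 [ 0.6038 -0.2284  0.0428] [[0.5236, -0.2667, 0.0361], [0.6439, -0.1913, 0.0499]]
circ ((0.5841091871261597, -0.23205697536468506), 0.0652974471449852)
side
blue 224 med [0.5985 0.2564 0.1445] min [0.5853 0.2111 0.1295] max [0.6164 0.2869 0.149 ] ax [-0.268  0.961 -0.072] px 234.0 294.0
yellow 81 med [0.6806 0.2757 0.1666] min [0.6722 0.2543 0.1517] max [0.7087 0.2807 0.1734] ax [-0.82   0.419 -0.39 ] px 198.0 273.0
red 10 med [0.7072 0.2818 0.1545] min [0.6911 0.2626 0.1523] max [0.725  0.2877 0.1746] ax [-0.702 -0.035  0.712] px 189.0 271.0
orange 10 med [ 0.5297 -0.2403  0.0817] min [ 0.5236 -0.2496  0.0798] max [ 0.5329 -0.2392  0.0834] ax [-0.479  0.878 -0.   ] px 407.0 233.0
395 [ 0.5973 -0.2012  0.0072] [[0.5493, -0.2816, 0.0032], [0.6682, -0.1669, 0.0107]]
369 [ 0.5984 -0.2247  0.0425] [[0.5224, -0.2611, 0.0361], [0.642, -0.1868, 0.0513]]
circ ((0.5839071273803711, -0.2272666096687317), 0.06470189988613129)
```

```bash
cat >> h.py <<'E'
from scipy.spatial.transform import Rotation as Ro
def tool_R(az,tilt):
    "tool y outward along azimuth az (deg), fingers tilted outward by tilt (deg)"
    a=np.radians(az);t=np.radians(tilt);o=np.array([np.cos(a),np.sin(a),0]);k=np.array([0,0,1.])
    z=np.sin(t)*o-np.cos(t)*k;y=np.cos(t)*o+np.sin(t)*k
    return np.stack([np.cross(y,z),y,z],1)
def delta(s,p,R,rot=None):
    R0=Ro.from_euler("xyz",s["tool_rot"]).as_matrix()
    print("travel",(R0.T@(np.array(p)-s["tool_pos"])).round(4),"dr",np.degrees(Ro.from_matrix(R0.T@R).as_rotvec()).round(2))
E
python3 - <<'E'
from cell import *
from h import *
s=observe()
delta(s,(.197,-.487,.36),tool_R(-68,0))
delta(s,(.47,-.20,.36),tool_R(-22,0))
E
```

```text
travel [ 0.0003  0.0005 -0.1339] dr [-0.08 -0.01 -0.01]
travel [ 0.3609 -0.1634 -0.1336] dr [-7.000e-02 -4.000e-02 -4.601e+01]
```

Call:
{"name": "arm_command", "arguments": {
  "fingers": [-1,-1,-1,-1,-1,-1,-1,-1],
  "travel": [
    [0,0,-0.08],
    [0,0,-0.134],
    [0.36,-0.163,-0.134],
    [0.36,-0.163,-0.134],
    [0.36,-0.163,-0.134],
    [0.36,-0.163,-0.134],
    [0.36,-0.163,-0.134],
    [0.36,-0.163,-0.134]
  ],
  "dr": [
    [0,0,0],
    [0,0,0],
    [0,0,-46],
    [0,0,-46],
    [0,0,-46],
    [0,0,-46],
    [0,0,-46],
    [0,0,-46]
  ]
}}

```text
time: 0.77
tool_pos: [0.3686, -0.3056, 0.3419]
tool_rot: [-3.141, -0.0, 1.14]
contact_force: [1.0, -0.8, 0.6]
opening: 0.0915
grip_force: 0.0
```

```bash
python3 - <<'E'
from cell import *
from h import *
s=observe();print(s["tool_pos"],s["tool_rot"])
delta(s,(.47,-.20,.36),tool_R(-22,0))
E
```

```text
[ 0.3685866  -0.30560913  0.34190462] [-3.14122425e+00 -1.48931990e-04  1.13952942e+00]
travel [ 0.1383  0.048  -0.0181] dr [-0.02 -0.01 -2.71]
```

Call:
{"name": "arm_command", "arguments": {
  "fingers": [-1,-1,-1,-1,-1,-1],
  "travel": [
    [0.13,0.045,-0.015],
    [0.13,0.045,-0.015],
    [0.13,0.045,-0.015],
    [0.13,0.045,-0.015],
    [0.13,0.045,-0.015],
    [0.13,0.045,-0.015]
  ],
  "dr": [
    [0,0,0],
    [0,0,0],
    [0,0,0],
    [0,0,0],
    [0,0,0],
    [0,0,0]
  ]
}}

```text
time: 1.27
tool_pos: [0.4636, -0.2081, 0.3563]
tool_rot: [-3.141, 0.0, 1.136]
contact_force: [-1.1, -0.6, -0.2]
opening: 0.0918
grip_force: 0.0
```

```bash
python3 - <<'E'
from cell import *
from h import *
s=observe();print(s["tool_pos"],s["tool_rot"])
c=read_camera("wrist");cv2.imwrite("pics/w1.png",c["color"]);np.savez("w1.npz",**c)
C=-c["R"].T@c["t"];print("cam",C,c["R"][2],c["fx"])
E
```

```text
[ 0.4636383  -0.20812711  0.35632869] [-3.14050800e+00  4.22868580e-04  1.13592466e+00]
cam [ 0.49588793 -0.13848292  0.51243327] [-0.12020834 -0.25422292 -0.95964611] 381.88542588943744
```

View pics/w1.png

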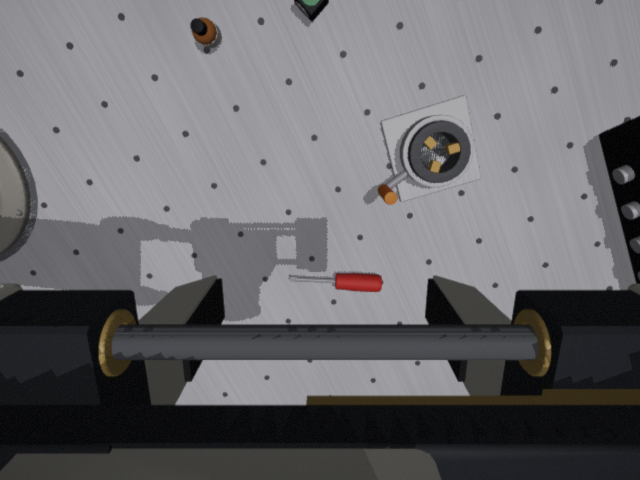

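The chuck is at (438,150) with its knob at (390,195) and plate corners at (381,123), (465,96), (480,176), (403,201).

```bash
cat > ch.py <<'E'
from h import *
def chuck(c,box):
    show("orange",c,(5,180,100),(17,255,255),box)
    P,u,v=pts(c,hsv(c,(0,0,0),(180,255,255),box))
    Q=P[(P[:,2]>.0055)&(P[:,2]<.02)];print("plate z",np.percentile(P[:,2],[5,20,50,80,95]).round(4),cv2.minAreaRect(Q[:,:2].astype(np.float32)))
    Q=P[(P[:,2]>.039)&(P[:,2]<.05)]
    Q=Q[np.linalg.norm(Q[:,:2]-np.median(Q[:,:2],0),axis=1)<.05]
    print("top z",np.median(Q[:,2]),len(Q),cv2.minEnclosingCircle(Q[:,:2].astype(np.float32)),cv2.fitEllipse(cv2.convexHull(Q[:,:2].astype(np.float32))))
    P=show("brass",c,(14,100,100),(30,255,255),box)
E
python3 - <<'E'
from ch import *
chuck(dict(np.load("w1.npz")),(370,85,490,212))
c=dict(np.load("w1.npz"));im=c["color"][85:212,370:490]
cv2.imwrite("pics/w1c.png",cv2.resize(im,None,fx=4.5,fy=4.5,interpolation=cv2.INTER_CUBIC))
E
```

```text
orange 13 med [ 0.5246 -0.2402  0.079 ] min [ 0.5219 -0.2498  0.0768] max [ 0.5327 -0.2372  0.0793] ax [-0.607 -0.79   0.085] px 387.0 196.0
plate z [-0.0033 -0.0023  0.0034  0.0334  0.0433] ((0.606881856918335, -0.22738002240657806), (0.10941938310861588, 0.10917069017887115), 81.88058471679688)
top z 0.042621627702476406 2027 ((0.6070548295974731, -0.22773946821689606), 0.03712736442685127) ((0.606886088848114, -0.22757096588611603), (0.07295174151659012, 0.07321703433990479), 82.5033187866211)
brass 285 med [ 0.598  -0.2366  0.0413] min [ 0.5889 -0.2491  0.0142] max [ 0.6309 -0.2051  0.0441] ax [-0.999  0.036  0.028] px 426.0 165.0
```

View pics/w1c.png

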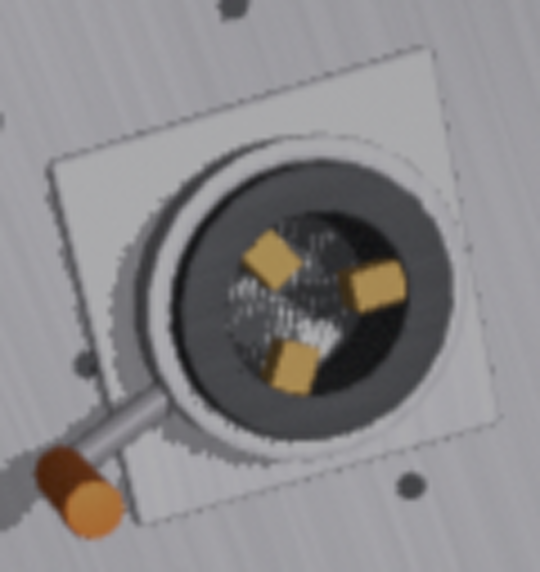

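```bash
python3 - <<'E'
from cell import *
from h import *
s=observe()
delta(s,(.534,.227,.270),tool_R(17,30))
delta(s,(.40,.04,.35),tool_R(10,15))
E
```

```text
travel [ 0.425  -0.12    0.0863] dr [-28.7   11.   -41.04]
travel [ 0.1989 -0.1624  0.0064] dr [-14.6    4.59 -34.81]
```

Call:
{"name": "arm_command", "arguments": {
  "fingers": [-0.3,-0.3,-0.3,-0.3,-0.3,-0.3,-0.3,-0.3],
  "travel": [
    [0.2,-0.13,0],
    [0.2,-0.13,0],
    [0.2,-0.13,0],
    [0.2,-0.13,0],
    [0.2,-0.13,0],
    [0.2,-0.13,0],
    [0.3,-0.13,0.02],
    [0.3,-0.13,0.03]
  ],
  "dr": [
    [-14.6,4.6,-34.8],
    [-14.6,4.6,-34.8],
    [-14.6,4.6,-34.8],
    [-14.6,4.6,-34.8],
    [-14.6,4.6,-34.8],
    [-14.6,4.6,-34.8],
    [-20,7,-37],
    [-28.7,11,-41]
  ]
}}

```text
time: 1.98
tool_pos: [0.4655, 0.1004, 0.3368]
tool_rot: [2.656, -0.0, 1.842]
contact_force: [0.1, 0.7, -0.1]
opening: 0.0598
grip_force: 0.0
```

```bash
python3 - <<'E'
from cell import *
from h import *
s=observe()
delta(s,(.534,.227,.270),tool_R(17,30))
E
```

```text
travel [0.1036 0.0572 0.1057] dr [-2.19  0.71 -1.28]
```

Call:
{"name": "arm_command", "arguments": {
  "fingers": [-0.3,-0.3,-0.3,-0.3,-0.3,-0.3,-0.3,-0.3],
  "travel": [
    [0.09,0.055,0.1],
    [0.09,0.055,0.1],
    [0.09,0.055,0.1],
    [0.09,0.055,0.1],
    [0.09,0.055,0.1],
    [0.09,0.055,0.1],
    [0.09,0.055,0.1],
    [0.09,0.055,0.1]
  ],
  "dr": [
    [0,0,0],
    [0,0,0],
    [0,0,0],
    [0,0,0],
    [0,0,0],
    [0,0,0],
    [0,0,0],
    [0,0,0]
  ]
}}

```text
time: 2.65
tool_pos: [0.5314, 0.2107, 0.2715]
tool_rot: [2.665, -0.002, 1.84]
contact_force: [-1.1, 0.1, -0.4]
opening: 0.0601
grip_force: 0.0
```

```bash
python3 - <<'E'
from cell import *
from h import *
s=observe();print(s["tool_pos"],s["tool_rot"],s["opening"])
delta(s,(.534,.227,.270),tool_R(17,30))
c=read_camera("wrist");cv2.imwrite("pics/w2.png",c["color"]);np.savez("w2.npz",**c)
show("blue",c,(105,150,40),(125,255,255))
show("yellow",c,(22,150,80),(35,255,255))
show("red",c,(0,150,60),(6,255,255))
E
```

```text
[0.53140549 0.21066285 0.27152286] [ 2.66484769e+00 -1.84109215e-03  1.84046843e+00] 0.06013799613529808
travel [0.0151 0.0054 0.0045] dr [-2.68  0.65 -1.41]
blue 1256 med [0.5995 0.2498 0.1439] min [0.585  0.2104 0.1103] max [0.6369 0.2861 0.1483] ax [-0.305  0.952 -0.01 ] px 336.0 197.0
yellow 339 med [0.6798 0.2726 0.1667] min [0.6705 0.2649 0.149 ] max [0.6902 0.2801 0.1728] ax [-0.77  -0.206 -0.604] px 435.0 192.0
red 84 med [0.6917 0.2798 0.1719] min [0.6879 0.2692 0.1511] max [0.7082 0.2881 0.1738] ax [-0.46  -0.482  0.746] px 449.0 188.0
```

View pics/w2.png

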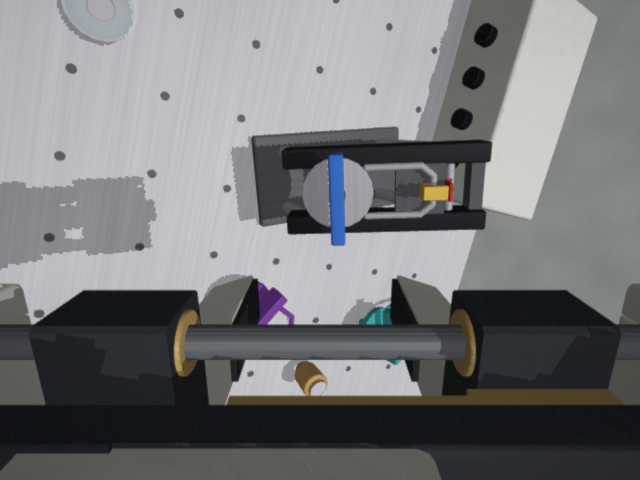

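The blue bar runs (336,155)–(338,243), the hook is at (435,192) and the keeper at (449,188); the keeper is shut.

```bash
python3 - <<'E'
from cell import *
from h import *
c=dict(np.load("w2.npz"))
P,u,v=pts(c,hsv(c,(105,150,40),(125,255,255)))
az=np.radians(17.3)
F=np.array([[np.cos(az)*.866,np.sin(az)*.866,.5],[-np.sin(az),np.cos(az),0],[-np.cos(az)*.5,-np.sin(az)*.5,.866]])
q=P@F.T
n0=np.median(q[:,2]);k=abs(q[:,2]-n0)<.004;print("n spread",np.percentile(q[:,2],[2,20,50,80,98]).round(4),k.sum())
r=cv2.minAreaRect(q[k][:,:2].astype(np.float32));print(r)
m=np.array([*r[0],n0]);top=m@F
# yaw refinement
for n,lo,hi in(("yel",(22,150,80),(35,255,255)),):
    Y=pts(c,hsv(c,lo,hi))[0]@F.T;print(n,(np.percentile(Y,[2,50,98],axis=0)-m).round(4))
B,bu,bv=pts(c,hsv(c,(0,0,0),(180,120,75),(270,130,500,245)));b=B@F.T-m
b=b[abs(b[:,2]+.042)<.005]
for sgn in(1,-1):
    e=b[(b[:,1]*sgn>.02)&(b[:,1]*sgn<.045)];p=np.polyfit(e[:,0],e[:,1],1);print("rail",sgn,len(e),p,np.percentile(e[:,[0,1]],[1,99],axis=0).round(3).tolist(),np.median(e[:,2]))
hc=top-F[2]*.011;print("top",top,"handle",hc,"implied origin z",(top-F[2]*.042),"hook exp rel")
s=observe();R=tool_R(17.3,30)
for d in(.1,.0):
    delta(s,hc+R[:,2]*(.019-d),R)
E
```

```text
n spread [-0.207  -0.1993 -0.1986 -0.198  -0.1971] 1224
((0.6318514943122864, 0.0571286641061306), (0.011036466807126999, 0.07474907487630844), 0.6970200538635254)
yel [[ 0.0738 -0.0048 -0.0323]
 [ 0.0837  0.0011 -0.0219]
 [ 0.0937  0.0064 -0.0203]]
rail 1 3725 [0.00480674 0.03219936] [[-0.047, 0.023], [0.132, 0.041]] -0.0417413415369432
rail -1 2635 [ 0.01868653 -0.03191786] [[-0.047, -0.039], [0.134, -0.021]] -0.042200271236038894
top [0.60025553 0.24679436 0.14392516] handle [0.60550671 0.24842992 0.13439916] implied origin z [0.62030551 0.25303923 0.10755316] hook exp rel
travel [0.0151 0.0055 0.0785] dr [-2.66  0.79 -1.67]
travel [0.0165 0.0102 0.1784] dr [-2.66  0.79 -1.67]
```

```bash
python3 - <<'E'
from cell import *
from h import *
s=observe();R=tool_R(18,30);hc=np.array([.6055,.2484,.1368])
for d in(.06,.001): delta(s,hc+R[:,2]*(.019-d),R)
E
```

```text
travel [0.0154 0.0085 0.1163] dr [-2.66  1.13 -2.29]
travel [0.0166 0.0112 0.1752] dr [-2.66  1.13 -2.29]
```

Call:
{"name": "arm_command", "arguments": {
  "fingers": [-0.3,-0.3,-0.3,-0.3,-0.3,-0.3],
  "travel": [
    [0.015,0.0085,0.03],
    [0.015,0.0085,0.06],
    [0.015,0.0085,0.09],
    [0.0155,0.0085,0.115],
    [0.0155,0.0085,0.115],
    [0.0155,0.0085,0.115]
  ],
  "dr": [
    [-2.7,1.1,-2.3],
    [-2.7,1.1,-2.3],
    [-2.7,1.1,-2.3],
    [-2.7,1.1,-2.3],
    [-2.7,1.1,-2.3],
    [-2.7,1.1,-2.3]
  ]
}}

```text
time: 3.2
tool_pos: [0.5849, 0.2426, 0.172]
tool_rot: [2.62, 0.0, 1.886]
contact_force: [0.2, 0.3, 0.6]
opening: 0.0596
grip_force: 0.0
```

```bash
python3 - <<'E'
from cell import *
from h import *
s=observe();R=tool_R(18,30);hc=np.array([.6055,.2484,.1368])
for d in(.06,.001): delta(s,hc+R[:,2]*(.019-d),R)
E
```

```text
travel [-0.0009  0.001   0.0002] dr [-0.14 -0.02  0.05]
travel [-0.0009  0.0011  0.0592] dr [-0.14 -0.02  0.05]
```

Call:
{"name": "arm_command", "arguments": {
  "fingers": [-0.3,-0.3,-0.3,-0.3,-0.3,-0.3],
  "travel": [
    [-0.001,0.001,0.02],
    [-0.001,0.001,0.04],
    [-0.001,0.001,0.055],
    [-0.001,0.001,0.059],
    [-0.001,0.001,0.059],
    [-0.001,0.001,0.059]
  ],
  "dr": [
    [0,0,0],
    [0,0,0],
    [0,0,0],
    [0,0,0],
    [0,0,0],
    [0,0,0]
  ]
}}

```text
time: 3.7
tool_pos: [0.6145, 0.2519, 0.1238]
tool_rot: [2.616, 0.0, 1.887]
contact_force: [-0.1, -1.4, 0.4]
opening: 0.0595
grip_force: 0.0
```

Call:
{"name": "arm_command", "arguments": {
  "fingers": [1,1,1,1,1,1,1,1],
  "travel": [
    [0,0,0],
    [0,0,0],
    [0,0,0],
    [0,0,0],
    [0,0,0],
    [0,0,0],
    [0,0,0],
    [0,0,0]
  ],
  "dr": [
    [0,0,0],
    [0,0,0],
    [0,0,0],
    [0,0,0],
    [0,0,0],
    [0,0,0],
    [0,0,0],
    [0,0,0]
  ],
  "squeeze": 40
}}

```text
time: 4.37
tool_pos: [0.6139, 0.252, 0.1215]
tool_rot: [2.62, 0.0, 1.887]
contact_force: [-1.7, -0.8, 2.0]
opening: 0.012
grip_force: 40.0
```

Call:
{"name": "arm_command", "arguments": {
  "fingers": [1,1,1,1,1,1,1,1],
  "travel": [
    [0,0.004,-0.0005],
    [0,0.008,-0.0005],
    [0,0.012,-0.0005],
    [0,0.016,-0.0005],
    [0,0.02,-0.0005],
    [0,0.0205,-0.0005],
    [0,0.0205,-0.0005],
    [0,0.0205,-0.0005]
  ],
  "dr": [
    [0,0,0],
    [0,0,0],
    [0,0,0],
    [0,0,0],
    [0,0,0],
    [0,0,0],
    [0,0,0],
    [0,0,0]
  ]
}}

```text
time: 5.03
tool_pos: [0.6298, 0.2573, 0.1314]
tool_rot: [2.622, -0.0, 1.887]
contact_force: [-6.1, -2.4, -0.7]
opening: 0.0123
grip_force: 40.0
```

```bash
python3 - <<'E'
from cell import *
from h import *
s=observe();print(s["tool_pos"]-[0.6139, 0.252, 0.1215],s["contact_force"],s["torque"])
for n in("wrist",):
    c=read_camera(n);cv2.imwrite("pics/k.png",c["color"])
    a=np.array
    np.savez("k.npz",**c)
    print(c["R"][2])
E
```

```text
[0.01590807 0.00531    0.00993032] [-6.07594223 -2.41963667 -0.67081185] [-0.34980503  0.96168229 -0.05510862]
[ 0.53976695 -0.118334   -0.83345588]
```

View pics/k.png

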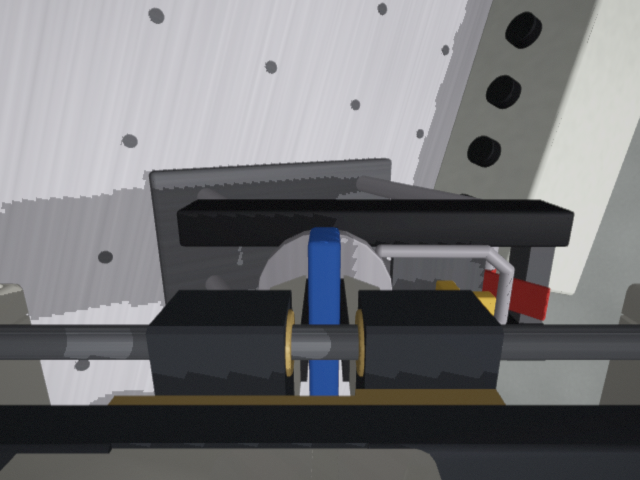

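The bail rod at (503,295) is past the yellow hook nose (487,300) and the red keeper is pushed open (515,295). Next I lift at right angles to the slope.

Call:
{"name": "arm_command", "arguments": {
  "fingers": [1,1,1,1,1,1,1,1],
  "travel": [
    [0,0.0005,-0.008],
    [0,0.0005,-0.016],
    [0,0.0005,-0.024],
    [0,0.0005,-0.032],
    [0,0.0005,-0.045],
    [0,0.0005,-0.065],
    [0,0.0005,-0.08],
    [0,0.0005,-0.08]
  ],
  "dr": [
    [0,0,0],
    [0,0,0],
    [0,0,0],
    [0,0,0],
    [0,0,0],
    [0,0,0],
    [0,0,0],
    [0,0,0]
  ]
}}

```text
time: 5.75
tool_pos: [0.5942, 0.2455, 0.2069]
tool_rot: [2.611, 0.001, 1.887]
contact_force: [0.7, 0.3, -2.8]
opening: 0.0122
grip_force: 40.0
```

Call:
{"name": "arm_command", "arguments": {
  "fingers": [1,1,1,1],
  "travel": [
    [0,-0.02,-0.03],
    [0,-0.04,-0.04],
    [0,-0.04,-0.04],
    [0,-0.04,-0.04]
  ],
  "dr": [
    [0,0,0],
    [0,0,0],
    [0,0,0],
    [0,0,0]
  ]
}}

```text
time: 6.08
tool_pos: [0.5411, 0.2282, 0.2172]
tool_rot: [2.617, 0.0, 1.887]
contact_force: [-0.1, 0.7, -2.9]
opening: 0.0122
grip_force: 40.0
```

```bash
python3 - <<'E'
from cell import *
from h import *
s=observe();print(s["tool_pos"],s["contact_force"])
c=read_camera("wrist");cv2.imwrite("pics/g.png",c["color"])
# pallet in tool frame: blue + flange/bail seen
R0=Ro.from_euler("xyz",s["tool_rot"]).as_matrix()
P=pts(c,hsv(c,(105,150,40),(125,255,255)))[0];q=(P-s["tool_pos"])@R0
q=q[abs(q[:,1])<.03]
print("blue",len(q),np.percentile(q,[2,50,98],axis=0).round(4).tolist())
delta(s,(.50,.02,.36),tool_R(5,15));delta(s,(.58,-.21,.30),tool_R(-12,0))
E
```

```text
[0.54114443 0.22815935 0.21724428] [-0.13954174  0.6567471  -2.93649584]
blue 4004 [[-0.0266, -0.0063, -0.0279], [0.0169, -0.0009, -0.0266], [0.0364, 0.0048, -0.0119]]
travel [-0.1851 -0.0184 -0.1755] dr [14.97 -5.02 12.15]
travel [-0.4285 -0.0446 -0.1213] dr [29.34 -7.88 29.42]
```

View pics/g.png

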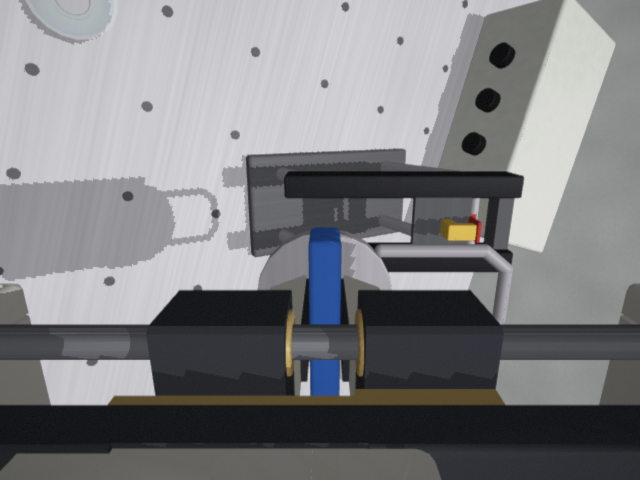

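The pallet is held square and off the rack, and the keeper is shut at (474,230). Next I carry it to where the camera can see the chuck.

Call:
{"name": "arm_command", "arguments": {
  "fingers": [1,1,1,1,1,1,1,1],
  "travel": [
    [-0.01,0,-0.035],
    [-0.03,0,-0.07],
    [-0.06,0,-0.1],
    [-0.09,-0.01,-0.125],
    [-0.12,-0.02,-0.15],
    [-0.155,-0.02,-0.165],
    [-0.185,-0.02,-0.175],
    [-0.185,-0.02,-0.175]
  ],
  "dr": [
    [2,0,0],
    [5,-1,3],
    [8,-2,6],
    [11,-3,9],
    [15,-5,12],
    [15,-5,12],
    [15,-5,12],
    [15,-5,12]
  ]
}}

```text
time: 6.8
tool_pos: [0.5023, 0.0147, 0.3608]
tool_rot: [2.876, 0.005, 1.656]
contact_force: [-0.2, -0.6, -1.4]
opening: 0.0118
grip_force: 40.0
```

```bash
python3 - <<'E'
from cell import *
from h import *
s=observe();print(s["tool_pos"],s["qpos"].round(2))
delta(s,(.585,-.305,.30),tool_R(-12,0))
E
```

```text
[0.50225057 0.0147316  0.36078815] [-0.16  0.07  1.54  0.06  1.28 -0.26]
travel [-0.3253  0.037   0.0747] dr [15.15 -1.97 16.8 ]
```

Call:
{"name": "arm_command", "arguments": {
  "fingers": [1,1,1,1,1,1,1,1],
  "travel": [
    [-0.04,0.005,0.01],
    [-0.08,0.01,0.02],
    [-0.12,0.015,0.03],
    [-0.16,0.02,0.04],
    [-0.2,0.025,0.05],
    [-0.24,0.03,0.06],
    [-0.28,0.035,0.07],
    [-0.32,0.037,0.075]
  ],
  "dr": [
    [3,0,3],
    [6,0,6],
    [9,-1,9],
    [12,-1.5,12],
    [15,-2,17],
    [15,-2,17],
    [15,-2,17],
    [15,-2,17]
  ]
}}

```text
time: 7.47
tool_pos: [0.5847, -0.296, 0.293]
tool_rot: [-3.137, -0.003, 1.363]
contact_force: [1.5, -0.2, -2.0]
opening: 0.0117
grip_force: 40.0
```

Call:
{"name": "arm_command", "arguments": {
  "fingers": [1,1,1],
  "travel": [
    [0,0,0],
    [0,0,0],
    [0,0,0]
  ],
  "dr": [
    [0,0,0],
    [0,0,0],
    [0,0,0]
  ]
}}

```text
time: 7.72
tool_pos: [0.5837, -0.294, 0.2948]
tool_rot: [-3.138, -0.003, 1.363]
contact_force: [-0.3, 0.7, -3.1]
opening: 0.0119
grip_force: 40.0
```

```bash
python3 - <<'E'
from cell import *
from ch import *
s=observe();print(s["tool_pos"],s["tool_rot"],s["contact_force"])
c=read_camera("wrist");cv2.imwrite("pics/p.png",c["color"]);np.savez("p.npz",**c)
R0=Ro.from_euler("xyz",s["tool_rot"]).as_matrix()
P=pts(c,hsv(c,(105,150,40),(125,255,255)))[0];q=(P-s["tool_pos"])@R0
k=abs(q[:,2]-np.median(q[:,2]))<.005
print("blue",np.percentile(q[k],[0.3,50,99.7],axis=0).round(4).tolist())
ctr=c["R"]@np.array([.607,-.2276,.045])+c["t"];u=c["fx"]*ctr[0]/ctr[2]+c["cx"];v=c["fy"]*ctr[1]/ctr[2]+c["cy"];print(u,v)
r=95;chuck(c,(int(u-r),max(int(v-r),0),int(u+r),int(v+r)))
E
```

```text
[ 0.58366394 -0.29396056  0.29478214] [-3.13759988e+00 -3.06437558e-03  1.36254426e+00] [-0.31467986  0.70525652 -3.14496307]
blue [[-0.0282, -0.0061, -0.0282], [0.0151, -0.0, -0.0264], [0.0366, 0.0057, -0.0218]]
334.75372417984494 130.87316726881713
orange 86 med [ 0.5362 -0.2429  0.0619] min [ 0.5325 -0.2493  0.0354] max [ 0.5371 -0.2381  0.0799] ax [-0.007 -0.     1.   ] px 269.0 162.0
plate z [-0.0032 -0.0024 -0.0015  0.0063  0.0427] ((0.6071515083312988, -0.2277759164571762), (0.10944250226020813, 0.10917999595403671), 81.93509674072266)
top z 0.0427866627301404 2751 ((0.6072360277175903, -0.2278602570295334), 0.03700363263487816) ((0.607136070728302, -0.22780583798885345), (0.0730481818318367, 0.07331313192844391), 74.33970642089844)
brass 355 med [ 0.5973 -0.2386  0.0415] min [ 0.5888 -0.2497  0.0065] max [ 0.6311 -0.2047  0.0438] ax [-0.999  0.048  0.022] px 311.0 143.0
```

View pics/p.png

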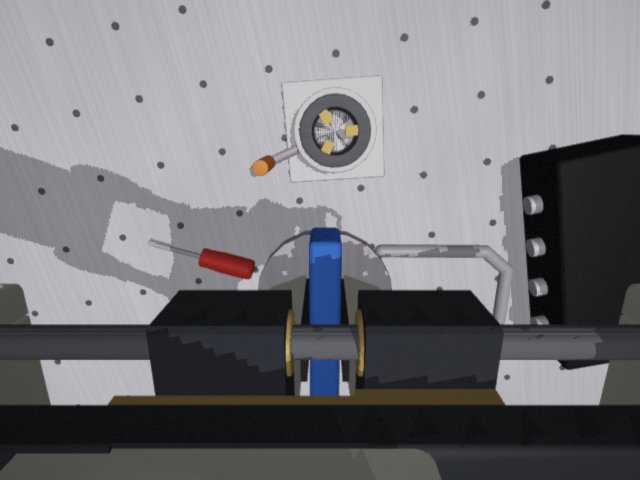

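```bash
python3 - <<'E'
from cell import *
from h import *
s=observe()
delta(s,(.6074,-.2265,.295),tool_R(-12,0));delta(s,(.6074,-.2265,.13),tool_R(-12,0))
E
```

```text
travel [0.0702 0.0096 0.0007] dr [-0.19 -0.15  0.13]
travel [0.0697 0.0101 0.1657] dr [-0.19 -0.15  0.13]
```

Call:
{"name": "arm_command", "arguments": {
  "fingers": [1,1,1,1,1,1,1,1],
  "travel": [
    [0.035,0.005,0],
    [0.07,0.01,0.02],
    [0.07,0.01,0.055],
    [0.07,0.01,0.09],
    [0.07,0.01,0.12],
    [0.07,0.01,0.15],
    [0.07,0.01,0.165],
    [0.07,0.01,0.165]
  ],
  "dr": [
    [-0.2,-0.15,0.1],
    [-0.2,-0.15,0.1],
    [-0.2,-0.15,0.1],
    [-0.2,-0.15,0.1],
    [-0.2,-0.15,0.1],
    [-0.2,-0.15,0.1],
    [-0.2,-0.15,0.1],
    [-0.2,-0.15,0.1]
  ]
}}

```text
time: 8.43
tool_pos: [0.6051, -0.2242, 0.1275]
tool_rot: [-3.135, -0.002, 1.363]
contact_force: [0.2, -0.1, -3.4]
opening: 0.0119
grip_force: 40.0
```

Call:
{"name": "arm_command", "arguments": {
  "fingers": [1,1,1],
  "travel": [
    [0,0,0],
    [0,0,0],
    [0,0,0]
  ],
  "dr": [
    [0,0,0],
    [0,0,0],
    [0,0,0]
  ]
}}

```text
time: 8.68
tool_pos: [0.6079, -0.2271, 0.1334]
tool_rot: [3.138, 0.001, 1.362]
contact_force: [0.5, 0.1, -3.2]
opening: 0.0121
grip_force: 40.0
```

```bash
python3 - <<'E'
from cell import *
from h import *
s=observe();print(s["tool_pos"],s["contact_force"])
delta(s,(.6074,-.2265,.058),tool_R(-12,0))
c=read_camera("side");im=c["color"][170:290,320:460];cv2.imwrite("pics/s1.png",cv2.resize(im,None,fx=5,fy=5,interpolation=cv2.INTER_CUBIC))
E
```

```text
[ 0.60791359 -0.2270875   0.13339044] [ 0.4863067   0.10908876 -3.22772942]
travel [ 0.0006 -0.0009  0.0754] dr [0.23 0.08 0.03]
```

View pics/s1.png

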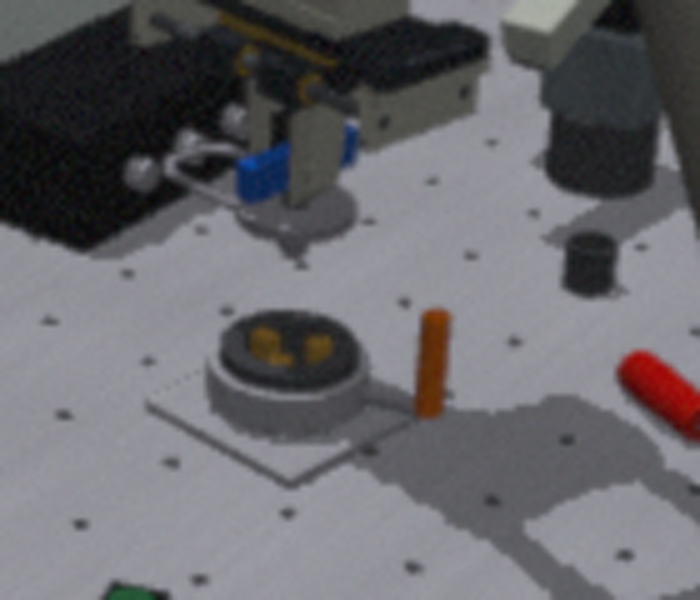

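The upright spigot hangs over the chuck, foot at about (293,250) above the jaws at (290,345); the knob is clear.

Call:
{"name": "arm_command", "arguments": {
  "fingers": [1,1,1,1,1,1,1,1],
  "travel": [
    [0.0006,-0.0009,0.015],
    [0.0006,-0.0009,0.03],
    [0.0006,-0.0009,0.04],
    [0.0006,-0.0009,0.045],
    [0.0006,-0.0009,0.05],
    [0.0006,-0.0009,0.055],
    [0.0006,-0.0009,0.058],
    [0.0006,-0.0009,0.058]
  ],
  "dr": [
    [0.2,0,0],
    [0.2,0,0],
    [0.2,0,0],
    [0.2,0,0],
    [0.2,0,0],
    [0.2,0,0],
    [0.2,0,0],
    [0.2,0,0]
  ]
}}

```text
time: 9.4
tool_pos: [0.6057, -0.2262, 0.0724]
tool_rot: [-3.137, 0.0, 1.361]
contact_force: [-1.2, -0.5, -2.4]
opening: 0.0117
grip_force: 40.0
```

```bash
python3 - <<'E'
from cell import *
from h import *
s=observe();print(s["tool_pos"],s["contact_force"],s["torque"])
delta(s,(.6074,-.2265,.058),tool_R(-12,0))
E
```

```text
[ 0.60571294 -0.22619578  0.07243549] [-1.22105402 -0.511548   -2.41684986] [ 0.01347897 -0.10121979 -0.01589117]
travel [0.0001 0.0018 0.0144] dr [-0.25  0.   -0.01]
```

Call:
{"name": "arm_command", "arguments": {
  "fingers": [1,1,1,1,1,1],
  "travel": [
    [0,0.001,0.003],
    [0,0.001,0.006],
    [0,0.001,0.009],
    [0,0.001,0.011],
    [0,0.001,0.012],
    [0,0.001,0.012]
  ],
  "dr": [
    [0,0,0],
    [0,0,0],
    [0,0,0],
    [0,0,0],
    [0,0,0],
    [0,0,0]
  ]
}}

```text
time: 9.9
tool_pos: [0.6066, -0.2264, 0.0605]
tool_rot: [-3.137, 0.0, 1.361]
contact_force: [0.3, 0.1, -2.8]
opening: 0.0121
grip_force: 40.0
```

```bash
python3 - <<'E'
from cell import *
from h import *
s=observe();print(s["tool_pos"],s["contact_force"],s["torque"])
delta(s,(.6074,-.2265,.058),tool_R(-12,0))
E
```

```text
[ 0.60662426 -0.22636728  0.06045888] [ 0.26506839  0.09543085 -2.81392647] [ 0.05648808 -0.07230578 -0.02248411]
travel [0.     0.0008 0.0025] dr [-0.25  0.   -0.01]
```

Free insertion so far. I go down until it touches.

Call:
{"name": "arm_command", "arguments": {
  "fingers": [1,1,1,1,1],
  "travel": [
    [0,0.0005,0.001],
    [0,0.0005,0.002],
    [0,0.0005,0.003],
    [0,0.0005,0.0035],
    [0,0.0005,0.0035]
  ],
  "dr": [
    [0,0,0],
    [-0.2,0,0],
    [-0.2,0,0],
    [-0.2,0,0],
    [-0.2,0,0]
  ]
}}

```text
time: 10.32
tool_pos: [0.6075, -0.2266, 0.0584]
tool_rot: [3.141, 0.001, 1.361]
contact_force: [-2.5, 1.2, 4.7]
opening: 0.0121
grip_force: 40.0
```

Call:
{"name": "arm_command", "arguments": {
  "fingers": [0.6,0.3,0.1,0.1,0.1,0.1],
  "travel": [
    [0,0,0],
    [0,0,0],
    [0,0,0],
    [0,0,0],
    [0,0,0],
    [0,0,0]
  ],
  "dr": [
    [0,0,0],
    [0,0,0],
    [0,0,0],
    [0,0,0],
    [0,0,0],
    [0,0,0]
  ]
}}

```text
time: 10.82
tool_pos: [0.6072, -0.2266, 0.0571]
tool_rot: [-3.141, 0.0, 1.361]
contact_force: [-0.9, -0.0, -0.1]
opening: 0.0409
grip_force: 0.0
```

Call:
{"name": "arm_command", "arguments": {
  "fingers": [0.1,0.1,0.1,0.1,0.1,0.1,0.1],
  "travel": [
    [0,0,-0.015],
    [0,0,-0.03],
    [0,0,-0.06],
    [0,0,-0.09],
    [-0.06,0,-0.12],
    [-0.07,0,-0.13],
    [-0.07,0,-0.13]
  ],
  "dr": [
    [0,0,0],
    [0,0,0],
    [0,0,0],
    [0,0,0],
    [0,0,0],
    [0,0,0],
    [0,0,0]
  ]
}}

```text
time: 11.4
tool_pos: [0.593, -0.3016, 0.1924]
tool_rot: [3.134, 0.006, 1.357]
contact_force: [0.2, 0.1, 0.4]
opening: 0.0416
grip_force: 0.0
```

```bash
python3 - <<'E'
from cell import *
from h import *
s=observe();print(s["tool_pos"],s["contact_force"])
c=read_camera("wrist");cv2.imwrite("pics/r.png",c["color"]);np.savez("r.npz",**c)
P=show("blue",c,(105,150,40),(125,255,255))
k=abs(P[:,2]-np.median(P[:,2]))<.006;print(cv2.minAreaRect(P[k][:,:2].astype(np.float32)))
show("orange",c,(5,180,100),(17,255,255))
E
```

```text
[ 0.59301378 -0.30155203  0.192394  ] [0.19861336 0.07022144 0.44634572]
blue 1929 med [ 0.607  -0.2254  0.085 ] min [ 0.5942 -0.2648  0.0815] max [ 0.6192 -0.1912  0.0873] ax [-0.207 -0.978 -0.001] px 320.0 122.0
((0.6066405177116394, -0.227921724319458), (0.07343331724405289, 0.011651433072984219), 77.97039794921875)
orange 252 med [ 0.5363 -0.2428  0.0603] min [ 0.5311 -0.2508  0.0305] max [ 0.5371 -0.238   0.0801] ax [-0.007 -0.008  1.   ] px 232.0 166.0
```

View pics/r.png

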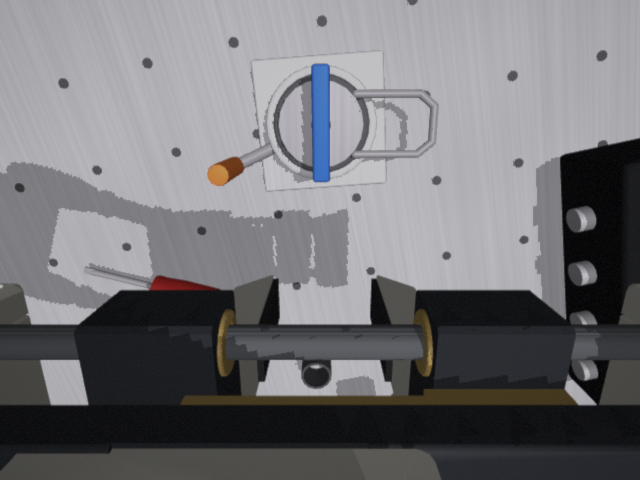

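Seated: the flange is concentric with the chuck at (320,123), the bail points right (away from the knob at (225,170)), and the handle top reads 87 mm high with the 2.4 mm camera bias added, as expected. Next is the lever: closed fingers behind the knob, pushing clockwise.

```bash
cat > lev.py <<'E'
from cell import *
from h import *
C=np.array([.607,-.2278]);az=-15;R=tool_R(az,0);tx=R[:2,0]
def tcp(a,d,z):
    k=C+.08*np.array([np.cos(np.radians(a)),np.sin(np.radians(a))]);return (*(k-d*tx),z)
E
python3 - <<'E'
from lev import *
s=observe()
c=dict(np.load("r.npz"));P=pts(c,hsv(c,(5,180,100),(17,255,255),(190,140,260,200)))[0]
t=P[P[:,2]>.076];print("knob top",len(t),cv2.minEnclosingCircle(t[:,:2].astype(np.float32)))
show("driver",c,(0,180,50),(5,255,255),(60,250,230,310))
for p in(tcp(192,.045,.16),tcp(192,.045,.05),tcp(192,.022,.05)):print(np.round(p,4));delta(s,p,R)
E
```

```text
knob top 40 ((0.532845139503479, -0.24449840188026428), 0.006625189445912838)
driver 482 med [ 0.4408 -0.3401  0.0171] min [ 0.4211 -0.3546  0.01  ] max [ 0.4742 -0.3307  0.0237] ax [-0.925  0.363  0.113] px 175.0 285.0
[ 0.5171 -0.2879  0.16  ]
travel [-0.0055 -0.0765  0.0296] dr [0.27 0.16 2.77]
[ 0.5171 -0.2879  0.05  ]
travel [-0.0052 -0.077   0.1396] dr [0.27 0.16 2.77]
[ 0.5231 -0.2657  0.05  ]
travel [ 0.0178 -0.0759  0.1395] dr [0.27 0.16 2.77]
```

Call:
{"name": "arm_command", "arguments": {
  "fingers": [1,1,1,1,1,1,1,1],
  "travel": [
    [-0.005,-0.038,0.015],
    [-0.005,-0.076,0.03],
    [-0.005,-0.077,0.05],
    [-0.005,-0.077,0.08],
    [-0.005,-0.077,0.11],
    [-0.005,-0.077,0.135],
    [-0.005,-0.077,0.14],
    [-0.005,-0.077,0.14]
  ],
  "dr": [
    [0.3,0.2,2.8],
    [0.3,0.2,2.8],
    [0.3,0.2,2.8],
    [0.3,0.2,2.8],
    [0.3,0.2,2.8],
    [0.3,0.2,2.8],
    [0.3,0.2,2.8],
    [0.3,0.2,2.8]
  ]
}}

```text
time: 12.12
tool_pos: [0.5151, -0.2822, 0.0451]
tool_rot: [-3.131, -0.005, 1.313]
contact_force: [0.6, 0.2, 0.3]
opening: 0.0006
grip_force: 0.0
```

```bash
python3 - <<'E'
from lev import *
s=observe();print(s["tool_pos"],s["contact_force"],s["opening"])
for a,d in((192,.0175),(180,.0175),(170,.0175),(160,.0175),(150,.0175),(142,.0175),(138,.0175)):delta(s,tcp(a,d,.05),R)
E
```

```text
[ 0.51513386 -0.28217081  0.04510449] [0.55630019 0.2274171  0.27391264] 0.0005651203226114673
travel [ 0.0225  0.0034 -0.0048] dr [-0.61 -0.3   0.22]
travel [ 0.0381 -0.0025 -0.0047] dr [-0.61 -0.3   0.22]
travel [ 0.0519 -0.0049 -0.0046] dr [-0.61 -0.3   0.22]
travel [ 0.0658 -0.0048 -0.0045] dr [-0.61 -0.3   0.22]
travel [ 0.0795 -0.0024 -0.0044] dr [-0.61 -0.3   0.22]
travel [ 0.0901  0.0013 -0.0044] dr [-0.61 -0.3   0.22]
travel [ 0.0951  0.0037 -0.0044] dr [-0.61 -0.3   0.22]
```

Call:
{"name": "arm_command", "arguments": {
  "fingers": [1,1,1,1,1,1,1,1],
  "travel": [
    [0.01,0.002,0],
    [0.02,0.002,0],
    [0.03,0,0],
    [0.038,-0.003,0],
    [0.045,-0.005,0],
    [0.052,-0.005,0],
    [0.06,-0.005,0],
    [0.066,-0.005,0]
  ],
  "dr": [
    [0,0,0],
    [0,0,0],
    [0,0,0],
    [0,0,0],
    [0,0,0],
    [0,0,0],
    [0,0,0],
    [0,0,0]
  ]
}}

```text
time: 12.78
tool_pos: [0.529, -0.2179, 0.0481]
tool_rot: [-3.137, -0.003, 1.313]
contact_force: [-1.5, -1.6, 0.7]
opening: 0.0002
grip_force: 0.9
```

```bash
python3 - <<'E'
from lev import *
s=observe();print(s["tool_pos"],s["contact_force"])
for a,d in((150,.0175),(142,.0175),(138,.0175)):delta(s,tcp(a,d,.05),R)
E
```

```text
[ 0.52895264 -0.21791284  0.04806657] [-1.49059729 -1.56571352  0.72606892]
travel [ 0.0139  0.0007 -0.0019] dr [-0.27 -0.18  0.2 ]
travel [ 0.0244  0.0044 -0.0019] dr [-0.27 -0.18  0.2 ]
travel [ 0.0295  0.0068 -0.0019] dr [-0.27 -0.18  0.2 ]
```

Call:
{"name": "arm_command", "arguments": {
  "fingers": [1,1,1,1,1],
  "travel": [
    [0.007,0,0],
    [0.013,0.001,0],
    [0.019,0.003,0],
    [0.024,0.005,0],
    [0.026,0.006,0]
  ],
  "dr": [
    [0,0,0],
    [0,0,0],
    [0,0,0],
    [0,0,0],
    [0,0,0]
  ]
}}

```text
time: 13.2
tool_pos: [0.5414, -0.1946, 0.0476]
tool_rot: [-3.136, -0.003, 1.313]
contact_force: [-1.0, -2.1, 1.3]
opening: 0.0002
grip_force: 0.9
```

Call:
{"name": "arm_command", "arguments": {
  "fingers": [1,1],
  "travel": [
    [0.001,0,0],
    [0.002,0,0]
  ],
  "dr": [
    [0,0,0],
    [0,0,0]
  ]
}}

```text
time: 13.37
tool_pos: [0.5419, -0.1937, 0.0477]
tool_rot: [-3.137, -0.003, 1.312]
contact_force: [1.7, -3.4, -0.2]
opening: 0.0006
grip_force: 1.9
```

Call:
{"name": "arm_command", "arguments": {
  "fingers": [1,1,1,1],
  "travel": [
    [0.002,0.001,0],
    [0.004,0.001,0],
    [0.006,0.002,0],
    [0.006,0.002,0]
  ],
  "dr": [
    [0,0,0],
    [0,0,0],
    [0,0,0],
    [0,0,0]
  ]
}}

```text
time: 13.7
tool_pos: [0.5425, -0.1927, 0.0476]
tool_rot: [-3.134, 0.004, 1.313]
contact_force: [-12.0, -22.3, 1.7]
opening: 0.0005
grip_force: 10.9
```

The lever is at its stop (force jumped to 25 N). I back off and lift away.

Call:
{"name": "arm_command", "arguments": {
  "fingers": [1,1,1,1,1,1,1,1],
  "travel": [
    [-0.01,0,0],
    [-0.03,0,0],
    [-0.045,0,-0.02],
    [-0.06,0,-0.06],
    [-0.08,0,-0.1],
    [-0.1,0,-0.14],
    [-0.1,0,-0.15],
    [-0.1,0,-0.15]
  ],
  "dr": [
    [0,0,0],
    [0,0,0],
    [0,0,0],
    [0,0,0],
    [0,0,0],
    [0,0,0],
    [0,0,0],
    [0,0,0]
  ]
}}

```text
time: 14.37
tool_pos: [0.5213, -0.2877, 0.2024]
tool_rot: [3.139, -0.001, 1.31]
contact_force: [0.3, 0.2, -0.7]
opening: 0.0005
grip_force: 0.0
```

```bash
python3 - <<'E'
from lev import *
s=observe();print(s["tool_pos"],s["contact_force"])
c=read_camera("wrist");np.savez("e.npz",**c)
P=show("blue",c,(105,150,40),(125,255,255))
k=abs(P[:,2]-np.median(P[:,2]))<.006;print(cv2.minAreaRect(P[k][:,:2].astype(np.float32)),np.polyfit(P[k][:,1],P[k][:,2],1))
Q=pts(c,hsv(c,(5,180,100),(17,255,255)))[0];t=Q[Q[:,2]>.07]
m=np.array(cv2.minEnclosingCircle(t[:,:2].astype(np.float32))[0]);d=m-C;a=np.degrees(np.arctan2(d[1],d[0]))%360
print(m,np.hypot(*d),a,"sleeve",np.radians(215-8.1-a))
E
```

```text
[ 0.52134725 -0.28769133  0.20235976] [ 0.29111881  0.16245861 -0.66227505]
blue 2390 med [ 0.6054 -0.2253  0.0846] min [ 0.5934 -0.2646  0.0643] max [ 0.6192 -0.1912  0.0877] ax [-0.206 -0.979  0.001] px 419.0 116.0
((0.6063998937606812, -0.22785964608192444), (0.07435447722673416, 0.011723833158612251), 78.03641510009766) [0.00072851 0.08473736]
[ 0.54677737 -0.1791293 ] 0.0774312743608119 141.05556673222065 sleeve 1.149202154632439
```

Lever about 1.15–1.2 rad, pallet upright and centred, arm clear. I hand in.

```bash
python3 -c "
from cell import *
print(hand_in())"
```

```text
the job is handed in; nothing more can be done
None
```

The job is handed in, with no verdict returned: the pallet is off the hook and seated upright and centred in the chuck, bail away from the knob; the lever was pushed to its stop (measured about 1.15 rad), the keeper was seen shut after the lift, and I saw nothing else move.

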